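Open the tube shaker and hold its tube clamp open

ROBOT

A 6-joint arm with a two-finger parallel gripper is mounted at the origin on the work surface. World frame = base frame: x ahead of the robot, y to its left, z up, the work surface at z = 0. Lengths are in m, angles in rad, forces in N, time in s.
With the tool pointing down it reaches from about 0.35 to 0.775 m from the base axis. Payload 7.3 kg.
Tool frame: the origin (TCP) lies at the very end of the fingers, on their centre line; the grasp point (between the pads) lies grip_point_offset behind it (grip_point_offset is the distance from the TCP to the grasp point, in m); z points along the fingers, y is the direction in which the jaws open and shut (so a half turn about z gives the same grasp; the last joint's range is limited). The gripper opens to 92 mm and grips with 3 to 60 N. Pads are 19 mm wide; open, the fingers measure 130 mm over their backs; the gripper's body (75 mm by 190 mm) begins 47 mm behind the grasp point.
Start: joints at [-1.375, 0.342, 1.524, -0, 1.275, -0.146], TCP at [0.176, -0.495, 0.227] pointing down, gripper open.
Joint ranges: [-2.53, 2.53], [-0.77, 2.02], [0.04, 2.7], [-1, 4.14], [0.28, 2.66], [-3.11, 3.11]. Speed limits (rad/s): [2.57, 2.57, 3.14, 3.14, 3.14, 3.14].

INTERFACE

Orientations are given as [roll, pitch, yaw] about the fixed x, y, z axes, in that order (R = Rz(yaw) Ry(pitch) Rx(roll)).
In Python, from cell import * gives the robot as it stands.
- The arm moves only by the shell command python3 -m inch 'ROWS' [OPENING] [FORCE]. ROWS is JSON, a list that holds one entry, the list of rows, each a list of 4 numbers: the shift along the tool's x, y, z in mm, then the turn about the tool's z in rad. In form: [[[x, y, z, roll], ...]]. A call has 1 to 10 rows; each row shifts and turns the commanded pose from where the row before left it, along the tool's axes as they then stand; what a row does not reach is not made up. A row lasts 1/8 s, in which the tool goes at most 62.5 mm and 10.7 degrees, less where a joint would pass 70% of its speed; a pose out of reach is approached as far as the arm can. A call with a gripper value outside its range is refused whole. OPENING is the closure, from -1 (fully open) to 1 (shut), set as the call begins (- or left out, the last holds). The fingers move at their own pace and stop on an object; FORCE is the grip in N (left out, the last holds). Time passes only in rows, so rows that do not move let the fingers close. It gives the time, the measured TCP pose, the force and the opening at its end, in the units of the state.
- observe(): the state, without advancing time (a new reading comes with each control period).
- read_camera(name): name is "scene" or "top" or "wrist"; returns a dict with "img" (400x640x3 uint8, blue, green, red), "fx", "fy", "cx", "cy" (pixels), "eye" and "rotation" of the camera in the world; the wrist camera has in their place "T_tool_cam" (4x4, takes a point from camera to tool coordinates, whose origin is the TCP and whose axes are the flange's). Camera axes: x right, y down, z forward; pixel columns grow to the right and rows downward; lengths in m; the calibration is good to about 2 mm. A picture is of the moment at which its call begins: read the wrist's pose just before it. There is no depth.
- hand_in(): hands the job in, once; it reports no verdict.
Trained networks look in the newest picture that a camera, given by its name, has taken for a name from the list of things; names that differ only in an ending like _2 or _b are one class to them, and where a whole thing is asked for, a point or a joint stands for the part that bears it (a point fixed in the world has none). Each returns a list of dicts, best first, with "conf" (0 to 1); they miss things now and then, are a little off and sometimes report something else, mostly with a low value. They report only what shows in the picture. A call takes as long as a camera call.
- boxes_of(camera, label): "at" ([row, column] in pixels, amid what is visible of it).
- place_of(camera, label): "at" ([row, column] in pixels: a listed point, or the origin of a listed thing).
The state is a dict: "time": time; "qpos": joint angles; "qvel": joint speeds; "joint_efforts": joint torques, N m; "tool_pos": TCP position; "tool_rot": TCP orientation; "contact_force": force on the tool from outside, world axes, zero at the start; "torque": the same for the moment, N m; "opening": finger opening in m.
Only numpy, scipy, OpenCV 4.12 (cv2) and the standard library are available. Lean on these libraries where they do the work, as an engineer would, in place of code of your own. Each camera call takes 0.05 s, during which the arm holds its last target. There are 200 camera calls.

TASK

Lift the tube shaker's smoked hood by its bar until it rests back on its stop. Then, before you touch the orange catch, tug the blue tab of the tube clamp gently upwards to feel whether the catch still holds it: if it does, do not force it but slide the catch clear; if it comes up freely, leave the catch as it is. Swing the clamp wide open and finish still holding it by the tab, because it is sprung and would snap shut on the tubes, with the hood left up and the rack, bottle and tip box around the shaker undisturbed.

Things in the scene. Friction and masses are not known exactly. Their poses are not given: they have to be found in the camera images.
- shaker: white benchtop tube shaker, fixed, 290 (x) x 230 (y) mm, deck 88 mm high; origin on the bench, 20 mm behind the case's middle; its x points from the control panel (front, by the robot) to the rear, y left, z up. Under the hood: block of capped microtubes, the barred tube clamp over it, the catch in front of the clamp, left of its tab. All axes below are the shaker's
- hood (a joint): angle of the smoked clear hood (170 deep x 210 wide x 62 mm high, 0.38 to 0.6 kg) about its rear hinge along y: 0 shut, 1.5 rad resting on its stop. Let go below about 1.05 rad it falls shut, beyond about 1.2 it sinks back slowly (a second or so) onto the stop and stays
- hood_handle (a point): middle of the hood's blue handle bar: round, 10 mm thick, 90 mm long between its two posts, parallel to the hinge, 37 mm in front of the hood's front wall, 12 mm below the hood's top; 140 mm above the bench when shut; moves with the hood
- hood_hinge (a point): middle of the hood's hinge line, fixed on the shaker at x 105, z 90 mm. With the hood shut, the bar lies 207 mm in front of it (-x) and 50 mm above it
- clamp (a joint): angle of the tube clamp, a barred aluminium frame 105 x 124 x 6 mm, about its rear hinge along y: 0 shut, 1.3 rad wide open at its stop. A spring always closes it: lifting the tab takes about 2 N near shut, 3 N wide open. Caught, it still lifts some 0.03 rad before its steel tongue meets the catch's bolt
- clamp_tab (a point): grasp point of the blue pull tab, 10 mm below its top: an upright fin on the clamp's front edge, 10 mm thick (y), 20 mm long (x), rising 35 mm above the frame, both sides free; 135 mm above the bench when shut; moves with the clamp. Pinched lightly across y (10 N) it turns between the fingers as the clamp swings; a firm grip (25 N) resists turning and can feel like the catch
- clamp_hinge (a point): middle of the clamp's hinge line, fixed on the shaker at x 85, z 104 mm. With the clamp shut, the tab's grasp point lies 97 mm in front of it (-x) and 31 mm above it
- catch_knob (a point): top centre (z 143 mm) of the catch's orange knob, 14 (y) x 16 (x) x 21 mm tall, on a steel bolt (top at z 122) that slides 14 mm along y against 2 N and stays where left: home at x -36, y 62 mm in the shaker's frame, free end stop at y 76. It starts 0 to 11 mm from home; near mid-travel its nose stops covering the clamp's tongue: only a tug tells
- rack: bystander: teal rack 90 x 160 x 55 mm with three 50 ml tubes with yellow caps (116 mm high in all); origin at the centre of its underside
- bottle: bystander: amber bottle with blue cap, 72 mm across, 140 mm high; origin at the centre of its underside
- tipbox: bystander: blue pipette-tip box, 80 x 120 x 72 mm; origin at the centre of its underside

How it is judged:
By the outcome, as a careful person would: the job done as asked, in the order asked, and still so for the second after the job is handed in, while the arm keeps its last pose, push and grip.
It also fails if it takes over 72 s, if anything falls off the work surface, if the arm or the gripper's body presses on something with over 40 N, if the wrist force passes 120 N, or if a joint passes its speed limit or range.

## Working session

There is one attempt and no reset: what is moved stays moved. The work goes in short steps, Python scripts to look and compute and a shell command to move; the robot and the scene stay as the last step left them, time stands still between calls to the robot, and variables do not carry over. Pictures are saved under pics/ and viewed, about 8 in all and at most 12, crops included, and the job is handed in when it is done.

```bash
ls; mkdir -p pics; cat > h.py <<'E'
from cell import *
import numpy as np, cv2
from scipy.spatial.transform import Rotation as Ro
def ray(c,at):
    d=np.array([(at[1]-c["cx"])/c["fx"],(at[0]-c["cy"])/c["fy"],1.0])
    return np.array(c["eye"]),np.array(c["rotation"])@d
def proj(c,p):
    q=np.array(c["rotation"]).T@(np.array(p)-np.array(c["eye"])); return np.array([c["fy"]*q[1]/q[2]+c["cy"],c["fx"]*q[0]/q[2]+c["cx"]])
def wcam():
    s=observe(); c=read_camera("wrist"); T=np.array(c["T_tool_cam"])
    R=Ro.from_euler("xyz",s["tool_rot"]).as_matrix()
    c["eye"]=np.array(s["tool_pos"])+R@T[:3,3]; c["rotation"]=R@T[:3,:3]; return c
def onz(c,at,z):
    e,d=ray(c,at); return e+d*(z-e[2])/d[2]
E
python3 - <<'E'
from h import *
print(observe(), grip_point_offset if 'grip_point_offset' in globals() else None)
for n in ("scene","top"):
    c=read_camera(n); cv2.imwrite(f"pics/{n}0.png",c["img"]); print(n,c["eye"],c["fx"])
    for l in ("shaker","hood_handle","hood_hinge","clamp_tab","clamp_hinge","catch_knob","rack","bottle","tipbox"):
        r=place_of(n,l)
        print(l,[(x["at"],round(x["conf"],2)) for x in r[:2]])
        z={"hood_handle":.14,"hood_hinge":.09,"clamp_tab":.135,"clamp_hinge":.104,"catch_knob":.143}.get(l,0)
        if r: print("   ",onz(c,r[0]["at"],z).round(4))
E
```

```text
pics
{'time': 0.0, 'qpos': array([-1.37498270e+00,  3.42699874e-01,  1.52498681e+00, -3.45123032e-05,
        1.27539247e+00, -1.45971735e-01]), 'qvel': array([ 0.0001551 ,  0.00189528,  0.0021865 ,  0.00092301, -0.00093705,
       -0.00067889]), 'joint_efforts': array([ 8.68594143e-04, -4.31236374e+01, -2.44213647e+01,  7.19187269e-02,
        5.59924264e-02, -1.37768052e-04]), 'tool_pos': array([ 0.17591175, -0.49423425,  0.22606736]), 'tool_rot': array([-3.14011716e+00, -1.83565586e-04,  3.41795297e-01]), 'contact_force': array([-0.34766003,  0.23930784, -0.89174945]), 'torque': array([0.0322229 , 0.04551697, 0.04568546]), 'opening': 0.0918229346494768} 0.0188
scene [1.19117393 0.45648707 1.12234971] 491.22650139056555
shaker [([199.4, 284.0], 0.6)]Traceback (most recent call last):
  File "<stdin>", line 9, in <module>
  File "h.py", line 14, in onz
    e,d=ray(c,at); return e+d*(z-e[2])/d[2]
                                       ~^^^
IndexError: invalid index to scalar variable.
```

```bash
python3 - <<'E'
s=open('h.py').read()
s=s.replace('def ray(','def rot(c):\n    r=np.array(c["rotation"]); return r if r.shape==(3,3) else Ro.from_euler("xyz",r).as_matrix()\ndef ray(',1).replace('np.array(c["rotation"])@d','rot(c)@d').replace('np.array(c["rotation"]).T','rot(c).T')
open('h.py','w').write(s)
E
python3 - <<'E'
from h import *
for n in ("scene","top"):
    c=read_camera(n); cv2.imwrite(f"pics/{n}0.png",c["img"]); print(n,c["eye"],c["rotation"])
    for l in ("shaker","hood_handle","hood_hinge","clamp_tab","clamp_hinge","catch_knob","rack","bottle","tipbox"):
        r=place_of(n,l)
        print(l,[(x["at"],round(x["conf"],2)) for x in r[:2]])
        z={"hood_handle":.14,"hood_hinge":.09,"clamp_tab":.135,"clamp_hinge":.104,"catch_knob":.143}.get(l,0)
        if r: print("   ",onz(c,r[0]["at"],z).round(4))
E
```

```text
scene [1.19117393 0.45648707 1.12234971] [-2.48757703  0.00349051  2.13980319]
shaker [([202.3, 284.2], 0.96)]
    [ 0.5346 -0.0851  0.    ]
hood_handle [([150.3, 306.6], 0.9)]
    [ 0.4386 -0.068   0.14  ]
hood_hinge [([209.0, 256.6], 0.85)]
    [ 0.6438 -0.0898  0.09  ]
clamp_tab [([134.4, 238.4], 0.52)]
    [ 0.4868 -0.2662  0.135 ]
clamp_hinge []
catch_knob [([201.7, 282.5], 0.37), ([137.4, 238.3], 0.19)]
    [ 0.619  -0.0208  0.143 ]
rack [([184.8, 191.6], 0.9)]
    [ 0.6281 -0.3522  0.    ]
bottle [([136.3, 239.4], 0.92)]
    [ 0.3955 -0.3571  0.    ]
tipbox [([254.3, 360.4], 0.66)]
    [0.5675 0.184  0.    ]
top [0.45799164 0.00697646 1.12034198] [-3.07913062  0.02540663 -1.5977627 ]
shaker [([196.4, 366.7], 0.88)]
    [ 0.5453 -0.0775  0.    ]
hood_handle [([237.1, 373.6], 0.82)]
    [ 0.4436 -0.0792  0.14  ]
hood_hinge []
clamp_tab []
clamp_hinge []
catch_knob []
rack [([161.9, 474.2], 0.67)]
    [ 0.6253 -0.3531  0.    ]
bottle [([250.9, 482.0], 0.84)]
    [ 0.3997 -0.3617  0.    ]
tipbox [([187.6, 265.2], 0.8)]
    [0.5754 0.1813 0.    ]
```

View pics/scene0.png

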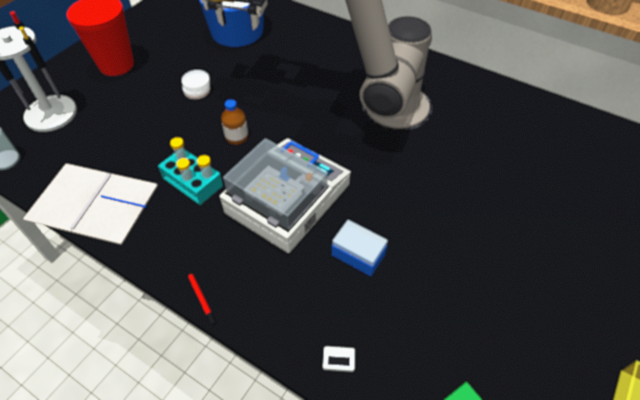

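View pics/top0.png

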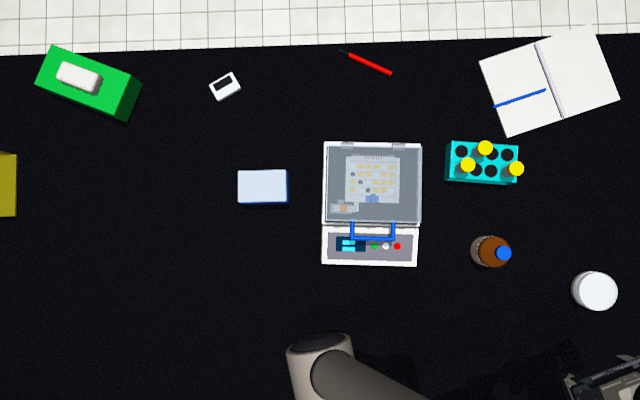

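```bash
cat >> h.py <<'E'
def delta(p):
    "world point -> shift in tool axes, mm"
    s=observe(); R=Ro.from_euler("xyz",s["tool_rot"]).as_matrix()
    return (R.T@(np.array(p)-s["tool_pos"])*1000).round(1)
E
python3 - <<'E'
from h import *
c=read_camera("top")
P=[onz(c,a,.088) for a in ((264,322),(266,416),(142,325),(146,421))]
for i,j in ((0,2),(1,3)): d=P[j]-P[i]; print(np.arctan2(d[1],d[0]),np.linalg.norm(d))
for i,j in ((1,0),(3,2)): d=P[j]-P[i]; print(np.arctan2(-d[0],d[1]),np.linalg.norm(d))
print(np.mean(P,0))
# handle triangulated
A=[];b=[]
for n in("scene","top"):
    c=read_camera(n); r=place_of(n,"hood_handle")[0]; e,d=ray(c,r["at"]); d/=np.linalg.norm(d); M=np.eye(3)-np.outer(d,d); A.append(M); b.append(M@e)
print(np.linalg.solve(sum(A),sum(b)))
print(delta([.40,-.075,.33]))
E
```

```text
-0.05153980961490665 0.28740573325058155
-0.08172685642367473 0.28123497672289083
-0.0462415506179993 0.21791756966128864
-0.07425781714309224 0.22646131183367213
[ 0.52030025 -0.08007225  0.088     ]
[ 0.43923009 -0.07618815  0.14045903]
[ 351.7 -320.3 -103.3]
```

```bash
python3 -m inch '[[[35,-32,-10.3,0],[35,-32,-10.3,0],[35,-32,-10.3,0],[35,-32,-10.3,0],[35,-32,-10.3,0],[35,-32,-10.3,0],[35,-32,-10.3,0],[35,-32,-10.3,0],[35,-32,-10.3,0],[36,-32,-10.3,0]]]' -0.3
python3 -m inch '[[[0,0,0,-0.146],[0,0,0,-0.146],[0,0,0,-0.146],[0,0,0,-0.146],[0,0,0,-0.146],[0,0,0,-0.146],[0,0,0,-0.146],[0,0,0,-0.144],[0,0,0,0]]]'
python3 - <<'E'
from h import *
s=observe(); print(s["tool_pos"],s["tool_rot"],s["opening"],s["contact_force"])
c=wcam(); cv2.imwrite("pics/w1.png",c["img"]); print("eye",c["eye"])
for l,z in (("hood_handle",.14),("hood_hinge",.09),("shaker",0)):
    r=place_of("wrist",l); print(l,[(x["at"],x["conf"],onz(c,x["at"],z).round(4)) for x in r[:2]])
E
```

```text
time: 2.6
tool_pos: [0.3999, -0.074, 0.3303]
tool_rot: [3.141, -0.001, 0.342]
contact_force: [1.1, -0.3, -0.6]
opening: 0.0599
time: 3.72
tool_pos: [0.3994, -0.0755, 0.3298]
tool_rot: [3.141, 0.0, 1.507]
contact_force: [-0.2, -0.3, 0.5]
opening: 0.0599
[ 0.39938992 -0.07548085  0.32975722] [3.14146182e+00 1.34852676e-04 1.50650573e+00] 0.059921567100058054 [-0.16132148 -0.26084028  0.45069206]
eye [4.03649356e-01 1.46896407e-04 4.88008267e-01]
hood_handle [([175.9, 353.8], 0.78, array([ 0.4412, -0.078 ,  0.14  ]))]
hood_hinge []
shaker [([157.4, 404.4], 0.96, array([ 0.5467, -0.0817,  0.    ]))]
```

View pics/w1.png

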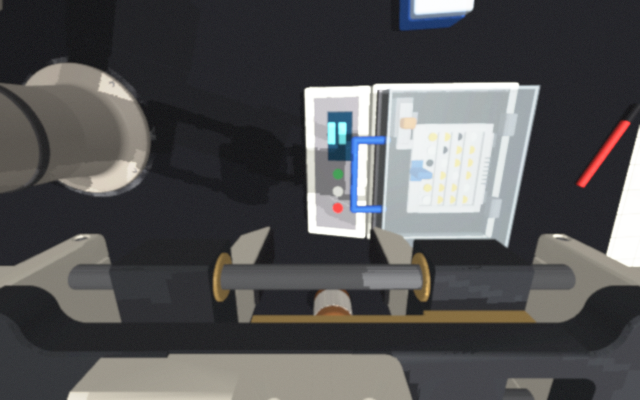

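```bash
python3 -m inch '[[[0.5,20,10,0],[0.6,20.6,20,0],[0,0,40,0],[0,0,40,0],[0,0,40,0],[0,0,20,0],[0,0,15,0],[0,0,12,0],[0,0,12,0],[0,0,0,0]]]' 0.48
python3 - <<'E'
from h import *
c=read_camera("scene"); cv2.imwrite("pics/s1.png",cv2.resize(c["img"][100:260,200:400],None,fx=4,fy=3.75))
print(observe()["contact_force"],delta([.440,-.077,.121]))
E
```

```text
time: 5.18
tool_pos: [0.4396, -0.0768, 0.1201]
tool_rot: [-3.14, -0.0, 1.507]
contact_force: [0.7, 0.4, -0.4]
opening: 0.0238
[ 0.02364399  0.34782122 -0.54186049] [-0.  -0.  -0.4]
```

```bash
python3 -m inch '[[[0,0,0,0],[0,0,0,0],[0,0,0,0],[0,0,0,0]]]' 1 12
```

```text
time: 5.72
tool_pos: [0.4413, -0.0772, 0.1212]
tool_rot: [3.139, 0.001, 1.508]
contact_force: [5.5, 0.6, -1.8]
opening: 0.0092
```

```bash
python3 - <<'E'
import numpy as np
a=np.arctan2(50,207)
t=np.arange(0,1.5,.08); x=-213*np.cos(a+t); z=213*np.sin(a+t)
for i in range(1,len(t)): print(round(t[i],2),round(x[i]-x[i-1],1),round(-(z[i]-z[i-1]),1))
E
```

```text
0.08 4.7 -16.4
0.16 6.0 -16.0
0.24 7.2 -15.4
0.32 8.4 -14.8
0.4 9.6 -14.1
0.48 10.7 -13.3
0.56 11.7 -12.4
0.64 12.7 -11.4
0.72 13.5 -10.4
0.8 14.3 -9.2
0.88 15.0 -8.1
0.96 15.6 -6.8
1.04 16.1 -5.6
1.12 16.5 -4.3
1.2 16.8 -2.9
1.28 17.0 -1.6
1.36 17.0 -0.2
1.44 17.0 1.1
```

```bash
python3 -m inch '[[[0,6,-16.4,0],[0,6,-16,0],[0,7.2,-15.4,0],[0,8.4,-14.8,0],[0,9.6,-14.1,0],[0,10.7,-13.3,0],[0,0,0,0]]]'
```

```text
time: 6.6
tool_pos: [0.486, -0.0796, 0.2114]
tool_rot: [-3.137, -0.0, 1.508]
contact_force: [-7.1, 0.9, 4.9]
opening: 0.0095
```

```bash
python3 -m inch '[[[0,9.7,-14,0],[0,11.7,-12,0],[0,13.5,-10.4,0],[0,14.3,-9.2,0],[0,15,-8.1,0],[0,15.6,-6.8,0],[0,0,0,0]]]'
```

```text
time: 7.48
tool_pos: [0.5674, -0.0843, 0.2716]
tool_rot: [-3.141, -0.001, 1.508]
contact_force: [-2.7, 3.5, 6.1]
opening: 0.0092
```

```bash
python3 -m inch '[[[0,15.5,-7.6,0],[0,16.3,-4.8,0],[0,16.8,-2.9,0],[0,17,-1.6,0],[0,17,-0.2,0],[0,8,0.3,0],[0,0,0,0]]]'
```

```text
time: 8.35
tool_pos: [0.6578, -0.0898, 0.2875]
tool_rot: [-3.141, -0.001, 1.509]
contact_force: [0.8, 5.4, 0.6]
opening: 0.0097
```

```bash
python3 -m inch '[[[0,0,0,0],[0,0,0,0],[0,0,-15,0],[0,0,-25,0],[0,0,-25,0],[0,-30,-15,0],[0,-45,0,0],[0,-45,0,0],[0,-45,0,0]]]' 0.2
python3 -m inch '[[[0,0,0,-0.186],[0,0,0,-0.186],[0,0,0,-0.186],[0,0,0,-0.186],[0,0,0,-0.186],[0,0,0,-0.186],[0,0,0,-0.186],[0,0,0,-0.186],[0,0,0,-0.082],[0,0,0,0]]]' 0.35
python3 - <<'E'
from h import *
s=observe(); print(s["tool_pos"],s["tool_rot"],s["contact_force"])
for n in ("scene","top","wrist"):
    c=wcam() if n=="wrist" else read_camera(n); cv2.imwrite(f"pics/{n}2.png",c["img"])
    for l,z in (("hood_handle",.302),("hood_hinge",.09),("clamp_tab",.135),("clamp_hinge",.104),("catch_knob",.143)):
        r=place_of(n,l); print(n,l,[(x["at"],round(x["conf"],2),onz(c,x["at"],z).round(4)) for x in r[:2]])
E
```

```text
time: 9.48
tool_pos: [0.4916, -0.0805, 0.3693]
tool_rot: [3.14, 0.001, 1.507]
contact_force: [0.2, -1.0, 1.9]
opening: 0.0369
time: 10.72
tool_pos: [0.4932, -0.0806, 0.3691]
tool_rot: [-3.141, 0.001, 3.077]
contact_force: [0.2, 0.1, -0.9]
opening: 0.0299
[ 0.49317586 -0.08057701  0.36913866] [-3.14081499e+00  1.38737298e-03  3.07660543e+00] [ 0.15862191  0.08382122 -0.89813315]
scene hood_handle [([165.5, 233.1], 0.68, array([ 0.6884, -0.0938,  0.302 ]))]
scene hood_hinge []
scene clamp_tab [([168.4, 281.5], 0.96, array([ 0.5251, -0.0908,  0.135 ]))]
scene clamp_hinge []
scene catch_knob [([176.9, 306.0], 0.45, array([ 0.5202, -0.0158,  0.143 ]))]
top hood_handle [([110.6, 380.3], 0.57, array([ 0.6828, -0.0856,  0.302 ]))]
top hood_hinge []
top clamp_tab [([111.1, 379.9], 0.7, array([ 0.7276, -0.1036,  0.135 ]))]
top clamp_hinge []
top catch_knob [([188.1, 264.7], 0.18, array([0.5593, 0.1602, 0.143 ]))]
wrist hood_handle [([181.4, 321.3], 0.57, array([ 0.4691, -0.0801,  0.302 ]))]
wrist hood_hinge [([251.6, 324.7], 0.67, array([ 0.6465, -0.0851,  0.09  ])), ([189.3, 455.5], 0.17, array([0.547 , 0.1354, 0.09  ]))]
wrist clamp_tab [([192.7, 321.6], 0.65, array([ 0.5262, -0.0831,  0.135 ]))]
wrist clamp_hinge [([245.9, 322.4], 0.67, array([ 0.6282, -0.0881,  0.104 ]))]
wrist catch_knob [([180.9, 369.8], 0.55, array([ 0.5108, -0.0133,  0.143 ]))]
```

View pics/wrist2.png

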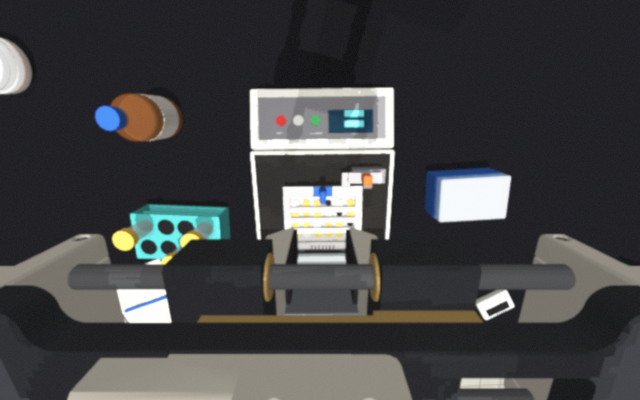

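View pics/scene2.png

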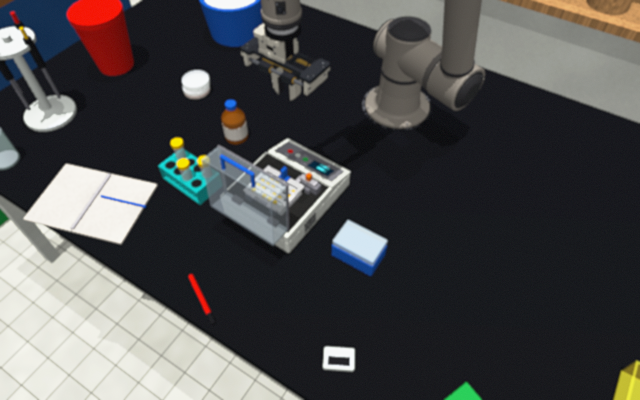

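```bash
python3 -m inch '[[[-15,0,20,0],[-15,0,40,0],[0,0,40,0],[0,0,40,0],[0,0,30,0],[0,0,15,0],[0,0,0,0]]]'
python3 - <<'E'
from h import *
s=observe(); print(s["contact_force"])
c=wcam(); cv2.imwrite("pics/w3.png",c["img"])
for l,z in (("clamp_tab",.135),("clamp_hinge",.104),("catch_knob",.143)):
    r=place_of("wrist",l); print(l,[(x["at"],round(x["conf"],2),onz(c,x["at"],z).round(4)) for x in r[:2]])
print(delta([.523,-.083,.128]))
E
```

```text
time: 12.5
tool_pos: [0.523, -0.0822, 0.1826]
tool_rot: [3.141, -0.001, 3.078]
contact_force: [0.5, -0.5, 0.4]
opening: 0.03
[ 0.4896771  -0.45521445  0.3706666 ]
clamp_tab [([225.1, 323.6], 0.67, array([ 0.5305, -0.0821,  0.135 ]))]
clamp_hinge [([304.0, 322.3], 0.83, array([ 0.6292, -0.0891,  0.104 ]))]
catch_knob [([196.2, 411.8], 0.77, array([ 0.5081, -0.0147,  0.143 ]))]
[ 1.  -0.6 56.4]
```

View pics/w3.png

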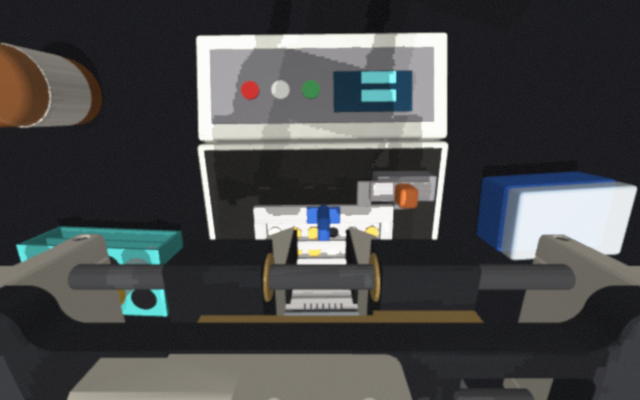

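```bash
python3 -m inch '[[[-3,-0.3,20,0],[0,0,15,0],[0,0,10,0],[0,0,9,0],[0,0,0,0]]]'
python3 -m inch '[[[0,0,0,0],[0,0,0,0],[0,0,0,0],[0,0,0,0]]]' 1 10
```

```text
time: 13.32
tool_pos: [0.5258, -0.0827, 0.1285]
tool_rot: [3.141, -0.001, 3.078]
contact_force: [-0.2, -0.2, 0.2]
opening: 0.0298
time: 13.82
tool_pos: [0.5265, -0.081, 0.1294]
tool_rot: [3.139, 0.001, 3.078]
contact_force: [2.4, 8.4, 1.4]
opening: 0.01
```

```bash
python3 -m inch '[[[0,1.5,0,0],[0,1,0,0],[0,0,0,0]]]'
python3 -m inch '[[[0,0,-0.7,0],[0,0,-0.7,0],[0,0,0,0],[0,0,0,0]]]'
python3 -m inch '[[[0,0,-1,0],[0,0,-1,0],[0,0,0,0],[0,0,0,0]]]'
python3 -m inch '[[[0,0,-0.7,0],[0,0,-0.7,0],[0,0,0,0],[0,0,0,0]]]'
```

```text
time: 14.2
tool_pos: [0.5265, -0.0808, 0.1294]
tool_rot: [-3.141, 0.001, 3.078]
contact_force: [-0.2, -1.9, 2.6]
opening: 0.0101
time: 14.7
tool_pos: [0.5267, -0.0807, 0.1302]
tool_rot: [-3.141, 0.001, 3.078]
contact_force: [2.6, -4.4, -3.5]
opening: 0.01
time: 15.2
tool_pos: [0.5272, -0.0808, 0.1323]
tool_rot: [-3.141, 0.002, 3.078]
contact_force: [5.8, -4.3, -5.1]
opening: 0.0098
time: 15.7
tool_pos: [0.5272, -0.0808, 0.1331]
tool_rot: [-3.141, 0.002, 3.078]
contact_force: [6.1, -4.2, -9.0]
opening: 0.0097
```

```bash
python3 -m inch '[[[-1.5,-1.2,0,0],[0,0,0,0],[0,0,0,0]]]'
python3 -m inch '[[[0,0,-0.6,0],[0,0,-0.6,0],[0,0,0,0],[0,0,0,0]]]'
```

```text
time: 16.08
tool_pos: [0.5272, -0.0809, 0.1332]
tool_rot: [3.141, -0.002, 3.078]
contact_force: [2.7, 2.2, -9.6]
opening: 0.01
time: 16.58
tool_pos: [0.5271, -0.0809, 0.1345]
tool_rot: [3.141, -0.002, 3.078]
contact_force: [1.8, 4.9, -13.9]
opening: 0.0099
```

```bash
python3 -m inch '[[[0,0,2,0],[0,0,2,0],[0,0,1,0],[0,0,0,0]]]'
python3 -m inch '[[[0,0,0,0],[0,0,0,0],[0,0,0,0],[0,0,-15,0],[0,0,-20,0],[0,0,-20,0],[0,0,0,0]]]' 0.35
python3 - <<'E'
from h import *
c=wcam(); cv2.imwrite("pics/w4.png",c["img"])
for l,z in (("clamp_tab",.135),("clamp_hinge",.104),("catch_knob",.143)):
    r=place_of("wrist",l); print(l,[(x["at"],round(x["conf"],2),onz(c,x["at"],z).round(4)) for x in r[:2]])
print(delta([.508,-.0135,.128]))
E
```

```text
time: 17.08
tool_pos: [0.5261, -0.0809, 0.1309]
tool_rot: [3.141, -0.003, 3.078]
contact_force: [-5.8, 6.0, 0.7]
opening: 0.0101
time: 17.95
tool_pos: [0.5289, -0.0819, 0.1873]
tool_rot: [-3.14, 0.004, 3.078]
contact_force: [0.1, 0.4, -0.4]
opening: 0.0296
clamp_tab [([213.9, 321.0], 0.55, array([ 0.5287, -0.0835,  0.135 ]))]
clamp_hinge [([294.3, 323.8], 0.61, array([ 0.628, -0.087,  0.104]))]
catch_knob [([191.5, 410.1], 0.68, array([ 0.5118, -0.0145,  0.143 ]))]
[23.5 66.5 56.4]
```

```bash
python3 -m inch '[[[8,22,0,0],[8,22,0,0],[7,22.6,0,0],[0,0,20,0],[0,0,15,0],[0,0,12,0],[0,0,12,0],[0,0,0,0]]]'
python3 -m inch '[[[0,0,0,0],[0,0,0,0],[0,0,0,0],[0,0,0,0]]]' 1 8
```

```text
time: 19.15
tool_pos: [0.5085, -0.0137, 0.125]
tool_rot: [3.141, -0.002, 3.077]
contact_force: [0.1, -0.1, -0.4]
opening: 0.0298
time: 19.65
tool_pos: [0.5094, -0.0138, 0.1265]
tool_rot: [-3.141, 0.001, 3.078]
contact_force: [0.9, -2.1, 2.4]
opening: 0.014
```

```bash
python3 -m inch '[[[0,2,0,0],[0,2,0,0],[0,2,0,0],[0,2,0,0],[0,0,0,0]]]'
python3 -m inch '[[[0,1,0,0],[0,1,0,0],[0,0,0,0]]]'
python3 -m inch '[[[0,1,0,0],[0,1,0,0],[0,0,0,0]]]'
```

```text
time: 20.27
tool_pos: [0.5098, -0.0053, 0.1265]
tool_rot: [-3.142, 0.001, 3.078]
contact_force: [0.1, -0.4, 5.1]
opening: 0.0136
time: 20.65
tool_pos: [0.5099, -0.0038, 0.1265]
tool_rot: [-3.141, 0.001, 3.078]
contact_force: [-1.4, -2.7, 5.8]
opening: 0.0138
time: 21.02
tool_pos: [0.51, -0.0037, 0.1265]
tool_rot: [-3.138, 0.001, 3.078]
contact_force: [-0.9, -12.0, 4.4]
opening: 0.014
```

```bash
python3 -m inch '[[[0,-2,0,0],[0,0,0,0],[0,0,0,0],[0,0,-20,0],[0,0,-20,0],[0,0,-18,0],[0,0,0,0]]]' 0.35
python3 -m inch '[[[-7,-25,0,0],[-7,-25,0,0],[-8,-24.5,0,0],[0,0,0,0]]]'
python3 - <<'E'
from h import *
c=wcam(); cv2.imwrite("pics/w5.png",c["img"][120:330,180:460])
for l,z in (("clamp_tab",.135),("clamp_hinge",.104),("catch_knob",.143)):
    r=place_of("wrist",l); print(l,[(x["at"],round(x["conf"],2),onz(c,x["at"],z).round(4)) for x in r[:2]])
print(delta([.527,-.081,.1285]))
E
```

```text
time: 21.9
tool_pos: [0.5103, -0.0034, 0.1849]
tool_rot: [-3.141, 0.003, 3.078]
contact_force: [0.0, -0.8, -0.7]
opening: 0.0299
time: 22.4
tool_pos: [0.5266, -0.0804, 0.1828]
tool_rot: [3.141, -0.002, 3.076]
contact_force: [0.2, 0.5, 0.2]
opening: 0.0299
clamp_tab [([221.0, 321.4], 0.63, array([ 0.5306, -0.0818,  0.135 ]))]
clamp_hinge [([304.3, 320.4], 0.77, array([ 0.6331, -0.0895,  0.104 ]))]
catch_knob [([193.1, 424.6], 0.62, array([ 0.5102, -0.0033,  0.143 ]))]
[-0.8 -2.6 55.1]
```

View pics/w5.png

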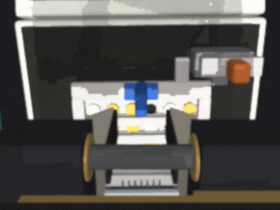

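```bash
python3 -m inch '[[[-0.8,-1.2,20,0],[0,0,15,0],[0,0,10,0],[0,0,9,0],[0,0,0,0]]]'
python3 -m inch '[[[0,0,0,0],[0,0,0,0],[0,0,0,0],[0,0,0,0]]]' 1 10
python3 - <<'E'
import numpy as np
a=np.arctan2(31,97); r=np.hypot(31,97)
t=np.arange(0,1.31,.1); x=-r*np.cos(a+t); z=r*np.sin(a+t)
for i in range(1,len(t)): print(round(t[i],2),round(-(x[i]-x[i-1]),1),round(-(z[i]-z[i-1]),1))
E
```

```text
time: 23.22
tool_pos: [0.5273, -0.0805, 0.1294]
tool_rot: [3.141, -0.001, 3.078]
contact_force: [1.2, 0.5, 0.4]
opening: 0.0299
time: 23.72
tool_pos: [0.5278, -0.0809, 0.1304]
tool_rot: [-3.141, 0.001, 3.078]
contact_force: [0.1, -0.7, 1.7]
opening: 0.0102
0.1 -3.6 -9.5
0.2 -4.5 -9.1
0.3 -5.4 -8.6
0.4 -6.2 -8.0
0.5 -7.0 -7.4
0.6 -7.7 -6.6
0.7 -8.3 -5.8
0.8 -8.9 -5.0
0.9 -9.3 -4.1
1.0 -9.7 -3.1
1.1 -10.0 -2.1
1.2 -10.1 -1.1
1.3 -10.2 -0.1
```

```bash
python3 -m inch '[[[-1.8,0,-4.8,0],[-1.8,0,-4.7,0],[0,0,0,0],[0,0,0,0]]]'
python3 -m inch '[[[-2.2,0,-4.6,0],[-2.3,0,-4.5,0],[-2.7,0,-4.3,0],[-2.7,0,-4.3,0],[0,0,0,0],[0,0,0,0]]]'
```

```text
time: 24.22
tool_pos: [0.5312, -0.081, 0.1394]
tool_rot: [-3.141, 0.0, 3.078]
contact_force: [0.8, -2.6, -3.3]
opening: 0.01
time: 24.98
tool_pos: [0.5409, -0.0815, 0.1572]
tool_rot: [-3.141, -0.0, 3.078]
contact_force: [-0.1, -3.3, -1.6]
opening: 0.0101
```

Free now (about 2–3 N). Continue.

```bash
python3 -m inch '[[[-3.1,-0.3,-4,0],[-3.1,-0.3,-4,0],[-3.5,0,-3.7,0],[-3.5,0,-3.7,0],[-3.8,0,-3.3,0],[-3.9,0,-3.3,0],[0,0,0,0],[0,0,0,0]]]'
python3 -m inch '[[[-4.1,0,-2.9,0],[-4.2,0,-2.9,0],[-4.4,0,-2.5,0],[-4.5,0,-2.5,0],[-4.6,0,-2.1,0],[-4.7,0,-2,0],[0,0,0,0],[0,0,0,0]]]'
```

```text
time: 25.98
tool_pos: [0.562, -0.0828, 0.1794]
tool_rot: [3.141, 0.0, 3.078]
contact_force: [-2.2, 3.7, -0.9]
opening: 0.0096
time: 26.98
tool_pos: [0.5884, -0.0843, 0.1944]
tool_rot: [3.14, 0.0, 3.078]
contact_force: [-2.3, 5.5, 0.5]
opening: 0.0101
```

```bash
python3 -m inch '[[[-4.8,-0.5,-1.8,0],[-4.8,-0.5,-1.6,0],[0,0,0,0]]]'
python3 -m inch '[[[-5,0,-1.3,0],[-5,0,-1.2,0],[0,0,0,0],[0,0,0,0]]]'
python3 - <<'E'
from h import *
c=read_camera("scene"); cv2.imwrite("pics/s5.png",cv2.resize(c["img"][110:260,190:370],None,fx=4,fy=4,interpolation=2))
E
```

```text
time: 27.35
tool_pos: [0.598, -0.0848, 0.1978]
tool_rot: [3.139, -0.0, 3.078]
contact_force: [-2.8, 8.5, 1.0]
opening: 0.0101
time: 27.85
tool_pos: [0.6079, -0.0854, 0.2003]
tool_rot: [3.139, 0.0, 3.079]
contact_force: [-3.6, 8.2, 0.1]
opening: 0.0099
```

View pics/s5.png

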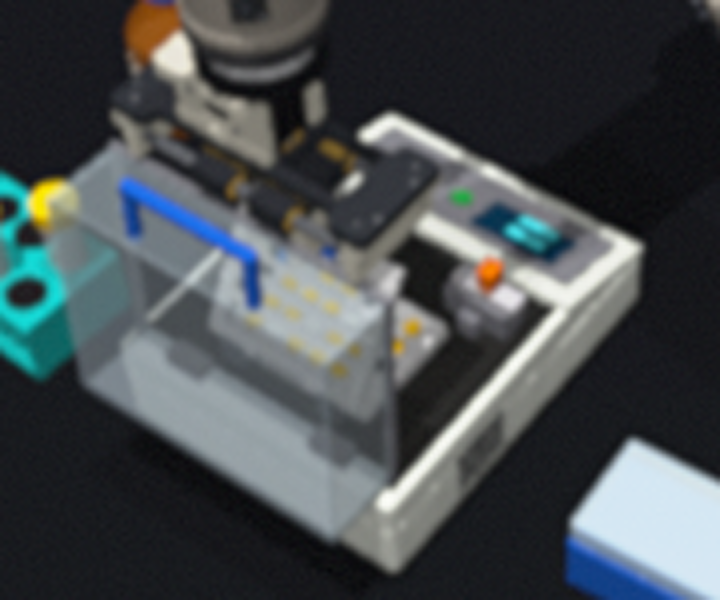

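```bash
python3 -m inch '[[[0,1.5,0,0],[-5,0.5,-0.8,0],[0,0,0,0]]]'
python3 -m inch '[[[-5,0,-0.5,0],[0,0,0,0],[0,0,0,0]]]'
python3 -m inch '[[[-4,0,-0.2,0],[0,0,0,0],[0,0,0,0]]]'
```

```text
time: 28.28
tool_pos: [0.6135, -0.0856, 0.2012]
tool_rot: [3.141, 0.001, 3.078]
contact_force: [-3.2, 3.3, 2.0]
opening: 0.0101
time: 28.65
tool_pos: [0.6182, -0.0859, 0.2017]
tool_rot: [3.141, 0.001, 3.078]
contact_force: [-2.6, 4.1, 2.4]
opening: 0.0102
time: 29.02
tool_pos: [0.6221, -0.0861, 0.202]
tool_rot: [3.141, 0.001, 3.078]
contact_force: [-2.8, 3.7, 3.0]
opening: 0.0095
```

```bash
python3 -m inch '[[[-2.5,0,0,0],[0,0,0,0],[0,0,0,0],[0,0,0,0],[0,0,0,0],[0,0,0,0],[0,0,0,0],[0,0,0,0]]]' - 12
python3 - <<'E'
from h import *
c=read_camera("top"); I=c["img"]
for l,z in (("hood_handle",.302),("clamp_tab",.206),("catch_knob",.143)):
    for n in ("top","scene"):
        cc=read_camera(n); r=place_of(n,l); print(n,l,[(x["at"],round(x["conf"],2),onz(cc,x["at"],z).round(4)) for x in r[:1]])
for l in ("rack","bottle","tipbox"):
    cc=read_camera("scene"); print(l,[onz(cc,x["at"],0).round(3) for x in place_of("scene",l)[:1]])
w=wcam()["img"]; cv2.imwrite("pics/end.png",np.hstack([cv2.resize(cc["img"][110:260,190:370],(480,400)),cv2.resize(w[100:350,200:400],(320,400))]))
E
```

```text
time: 30.02
tool_pos: [0.6246, -0.0862, 0.2021]
tool_rot: [3.141, 0.001, 3.078]
contact_force: [-3.1, 4.5, 4.4]
opening: 0.0096
top hood_handle [([153.0, 376.3], 0.18, array([ 0.6026, -0.0754,  0.302 ]))]
scene hood_handle [([165.0, 234.7], 0.7, array([ 0.6854, -0.0917,  0.302 ]))]
top clamp_tab [([151.5, 373.3], 0.87, array([ 0.6229, -0.0789,  0.206 ]))]
scene clamp_tab []
top catch_knob []
scene catch_knob [([254.3, 359.2], 0.7, array([0.6485, 0.2163, 0.143 ]))]
rack [array([ 0.626, -0.351,  0.   ])]
bottle []
tipbox [array([0.569, 0.181, 0.   ])]
```

View pics/end.png

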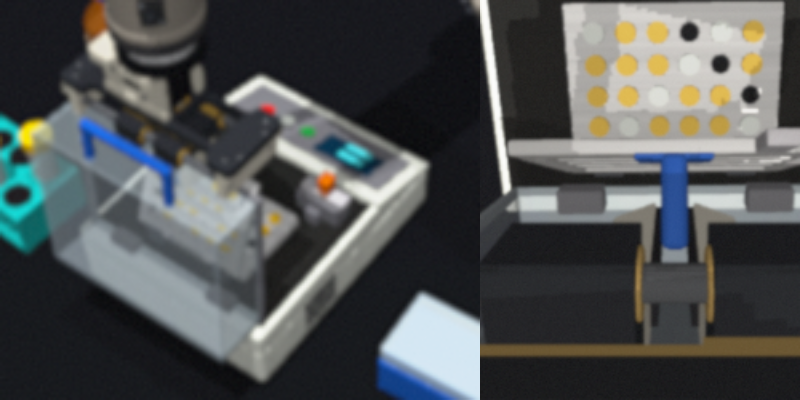

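```bash
python3 -c "
from cell import *
print(hand_in())"
```

```text
the job is handed in; nothing more can be done
None
```

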